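# Drive the brace pin home with a mallet

### The job

Take the rubber mallet from its round felt pad and drive the headed pin down through the fork and lug of the sloping rack brace until its head sits fully home on the collar; hit it only with the mallet, face square to the leaning pin, and keep the gripper off the pin. Then stand the mallet back on its pad, face down as it was, and let go. Leave the carton, the tape roll and the cutter where they are.

Things in the scene. Friction and masses are not known exactly. Their poses are not given: they have to be found in the camera images.
- rack: Fixed steel rack joint. Base plate 290 x 110 x 8 mm (x -170 to +120 mm), post 40 x 50 mm, 167 mm high, centred at x = +85 mm; a 40 mm wide brace slopes at 38 degrees from the pin down towards -x. Its fork (two plates 60 mm wide) holds the post's lug. Origin: underside of the base, below the centre of the fork's upper face, there 130 mm high. The pin leans 38 degrees, head end towards -x.
- pin_top (a point): Centre of the flat top of the pin's head; z runs along the pin, out of the fork (38 degrees from vertical), and it moves with the pin. The steel pin is 67 mm long: head 32 mm diameter, 11 mm thick, shank 16 mm. At the start the head's underside stands 26 to 36 mm above the collar (6 mm high, 32 mm wide, on the fork); seated, the top is 17 mm above the fork's upper face.
- pin: The headed pin; origin at the centre of the underside of its head (disc 32 mm diameter, 11 mm thick), z along the pin, out of the fork.
- pin_depth (a joint): How far the pin has been driven in along its axis, m: 0 = standing 36 mm proud of the collar, 0.036 = head resting on the collar. A sprung collar holds it with 8 to 10 N of drag; it stays where it is driven.
- mallet: Loose mallet, 0.4 kg, 200 mm long: black rubber head, a cylinder 60 mm in diameter and 72 mm high; pale wooden handle 24 mm wide (y), 26 mm high (z). It starts standing on its striking face, handle level. Origin: centre of that lower face; z along the head's axis, up; the handle runs towards -x, centre line at z = 36 mm, from x = -30 to -170 mm.
- mallet_grip (a point): Point on the handle's centre line, 60 mm from the head's axis (30 mm outside the head), axes as the mallet's: a good place to hold, closing along y.
- pad: Fixed round grey felt pad for the mallet, 130 mm diameter, 6 mm thick; origin at the centre of its underside on the table.
- carton: Bystander: closed cardboard box 150 x 120 x 70 mm; origin at the centre of its underside.
- tape_roll: Bystander: roll of packing tape lying flat, 100 mm diameter, 48 mm high; origin at the centre of its underside.
- cutter: Bystander: box cutter with a grey handle and steel nose, 150 x 30 x 22 mm, lying flat along its x; origin at its underside, about the middle.
Things that resemble listed ones, but are neither listed nor needed, are in the scene too. Of the things shaped like the mallet, the black one is meant.

How it is judged:
On the way, in this order (a step that is already met when the one before it is completed fails the run):
1. the mallet is lifted in the gripper (height (world z) of mallet above 0.06 m and contact force between the fingers and mallet above 2 N), for 0.2 s.
2. the pin is driven home (within 2 mm) while the mallet is in the gripper (value of joint pin_depth above 0.034 m and contact force between the fingers and mallet above 2 N), for 0.2 s.
At the end, for the whole second after the job is handed in: The pin's head is within 2 mm of resting on the collar, and the mallet stands released and at rest on its striking face on the felt pad, its head's axis within 45 mm of the pad's centre (value of joint pin_depth above 0.034 m and horizontal distance between mallet and pad below 0.045 m and height (world z) of mallet below 0.012 m and angle between mallet's own z axis and vertical below 0.1 rad and linear speed of mallet below 0.02 m/s); the robot touches nothing.
It fails at once if the gripper or arm presses on the pin (contact force between any of the fingers, the arm and pin above 3 N).
It fails at once if the mallet presses on the pin while out of square with it by more than 0.3 rad (17 degrees) (contact force between mallet and pin above 4 N and angle between the z axis of mallet and the z axis of pin, either way round above 0.3 rad).
It fails at once if the carton is shifted by more than 30 mm (distance of carton from where it was at the start of the episode above 0.03 m).
It fails at once if the tape roll is shifted by more than 30 mm (distance of tape_roll from where it was at the start of the episode above 0.03 m).
It fails at once if the cutter is shifted by more than 30 mm (distance of cutter from where it was at the start of the episode above 0.03 m).
It also fails if it takes over 46 s, if anything falls off the work surface, if the arm or the gripper's body presses on something with over 40 N, if the wrist force passes 120 N, or if a joint passes its speed limit or range.

### The arm

A 6-joint arm with a two-finger parallel gripper is mounted at the origin on the work surface. World frame = base frame: x ahead of the robot, y to its left, z up, the work surface at z = 0. Lengths are in m, angles in rad, forces in N, time in s.
With the tool pointing down it reaches from about 0.35 to 0.775 m from the base axis. Payload 7.3 kg.
Tool frame: the origin (TCP) lies at the very end of the fingers, on their centre line; the grasp point (between the pads) lies 19 mm behind it (robot.hold_point_z is the distance from the TCP to the grasp point, in m); z points along the fingers, y is the direction in which the jaws open and shut (so a half turn about z gives the same grasp; the last joint's range is limited). The gripper opens to 92 mm and grips with 3 to 60 N. Pads are 19 mm wide; open, the fingers measure 130 mm over their backs; the gripper's body (75 mm by 190 mm) begins 47 mm behind the grasp point.
Start: joints at [0.987, 0.342, 1.524, -0, 1.275, -0.146], TCP at [0.223, 0.476, 0.227] pointing down, gripper open.
Joint ranges: [-2.53, 2.53], [-0.77, 2.02], [0.04, 2.7], [-1, 4.14], [0.28, 2.66], [-3.11, 3.11]. Speed limits (rad/s): [2.57, 2.57, 3.14, 3.14, 3.14, 3.14].

### API

Orientations are given as [roll, pitch, yaw] about the fixed x, y, z axes, in that order (R = Rz(yaw) Ry(pitch) Rx(roll)).
In Python, from cell import monitor, viewer, robot gives the robot as it stands.
- The arm moves only by the tool move_arm, never from a script. Its argument "deltas" is a list of rows, each an object of numbers: "x", "y", "z": the shift along the tool's x, y, z in m; "wx", "wy", "wz": the turn, a rotation vector about the tool's x, y, z in degrees; "hand": the opening, from 0 (shut) to 1 (fully open). In form: [{"x": .., "y": .., "z": .., "wx": .., "wy": .., "wz": .., "hand": ..}, ...]. A call has 1 to 8 rows; each row is the pose to reach, as a shift and turn from the pose commanded when the call began, along the tool's axes at that moment; what a row does not reach only later rows make up. A row lasts 1/8 s, in which the tool goes at most 62.5 mm and 10.7 degrees, less where a joint would pass 70% of its speed; a pose out of reach is approached as far as the arm can. A call with a gripper value outside its range is refused whole. The fingers move at their own pace and stop on an object; "grip_force" is the grip in N (left out, the last holds). Time passes only in rows, so rows that repeat a pose let the fingers close. It gives the time, the measured TCP pose, the force and the opening at its end, in the units of the state.
- monitor.observe(): the state, without advancing time (a new reading comes with each control period).
- viewer.read_camera(name): name is "side" or "top"; returns the picture (400x640x3 uint8, red, green, blue); there is no depth.
- viewer.camera_params(name): a dict with "camera_matrix" (3x3 intrinsics, pixels), "R" (3x3) and "t" (3): a world point X has camera coordinates R X + t. Camera axes: x right, y down, z forward; pixel columns grow to the right and rows downward; lengths in m; the calibration is good to about 2 mm. A picture is of the moment at which its call begins. camera_params takes no time and is no camera call.
- robot.hand_in(): hands the job in, once; it reports no verdict.
The state is a dict: "time": time; "qpos": joint angles; "qvel": joint speeds; "joint_efforts": joint torques, N m; "tool_pos": TCP position; "tool_rot": TCP orientation; "contact_force": force on the tool from outside, world axes, zero at the start; "torque": the same for the moment, N m; "opening": finger opening in m.
Only numpy, scipy, OpenCV 4.12 (cv2) and the standard library are available. Lean on these libraries where they do the work, as an engineer would, in place of code of your own. Each camera call takes 0.05 s, during which the arm holds its last target. There are 200 camera calls.

## Working session

There is one attempt and no reset: what is moved stays moved. The work goes in short steps, Python scripts to look and compute and a tool call to move; the robot and the scene stay as the last step left them, time stands still between calls to the robot, and variables do not carry over. Pictures are saved under pics/ and viewed, about 8 in all and at most 12, crops included, and the job is handed in when it is done.

Besides the shell and the picture viewer there is one more tool, called after "Emit:" by a JSON object that holds its "method" and its "body", one argument or row to a line. move_arm: Moves the arm, as the interface text tells. Its arguments: {"type":"object","properties":{"deltas":{"type":"array","items":{"type":"object","properties":{"x":{"type":"number"},"y":{"type":"number"},"z":{"type":"number"},"wx":{"type":"number"},"wy":{"type":"number"},"wz":{"type":"number"},"hand":{"type":"number"}}}},"grip_force":{"type":"number"}},"required":["deltas"]}

```bash
ls; mkdir -p pics
python3 - <<'E'
from cell import monitor, viewer, robot
import cv2
print(monitor.observe())
for n in("top","side"):
    im=viewer.read_camera(n); cv2.imwrite(f"pics/{n}0.png",im[:,:,::-1]); print(n,viewer.camera_params(n))
E
```

```text
pics
{'time': 0.0, 'qpos': array([ 9.86971950e-01,  3.42726791e-01,  1.52501389e+00, -1.21645705e-05,
        1.27538001e+00, -1.45995630e-01]), 'qvel': array([-0.00052334, -0.00095058,  0.00064213,  0.00163641,  0.00027173,
       -0.00126352]), 'joint_efforts': array([ 1.62822944e-03, -4.31243563e+01, -2.44223714e+01,  7.19022285e-02,
        5.58769866e-02, -1.33258973e-04]), 'tool_pos': array([0.22234423, 0.47514988, 0.22604393]), 'tool_rot': array([-3.14007918e+00, -2.10786486e-04,  2.70376730e+00]), 'contact_force': array([1.45080238, 0.4638847 , 0.92543718]), 'torque': array([0.05723665, 0.00088151, 0.00082675]), 'opening': 0.09199532051056852}
top {'camera_matrix': array([[391.93473746,   0.        , 317.3540586 ],
       [  0.        , 391.93473746, 207.71146768],
       [  0.        ,   0.        ,   1.        ]]), 'R': array([[-0.00773744, -0.99978826, -0.01906729],
       [-0.99697557,  0.00918742, -0.07717055],
       [ 0.07732939,  0.01841252, -0.99683557]]), 't': array([-0.19665117,  0.57391422,  1.49210949])}
side {'camera_matrix': array([[501.32738647,   0.        , 325.79921205],
       [  0.        , 501.32738647, 195.04944603],
       [  0.        ,   0.        ,   1.        ]]), 'R': array([[ 0.97621423, -0.21562106, -0.02265696],
       [-0.15109895, -0.60167932, -0.78431569],
       [ 0.15548275,  0.76908358, -0.61994803]]), 't': array([-0.57351581,  0.04934073,  1.7660651 ])}
```

View pics/top0.png

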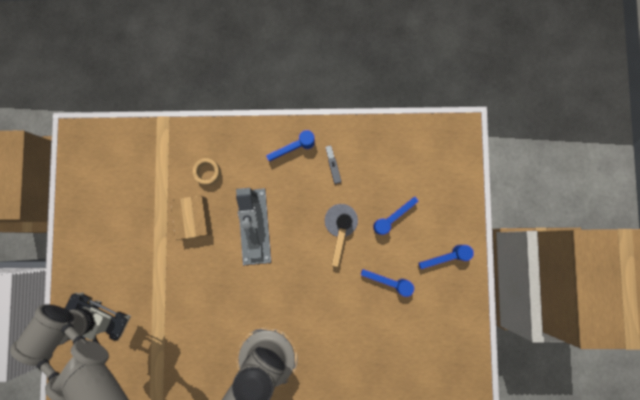

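View pics/side0.png

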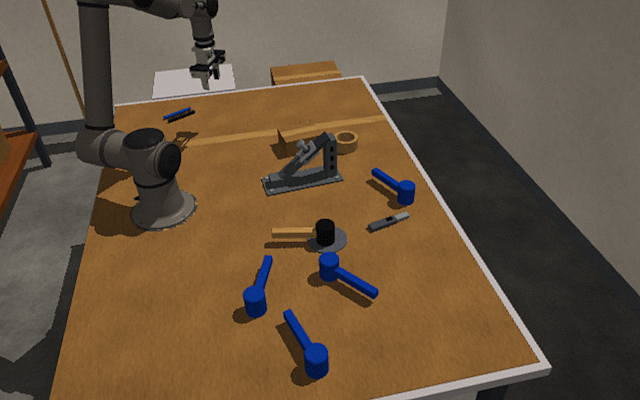

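The top view shows the black mallet's head at (344,222) with its handle running to (338,267), on a pad centred near (341,220). The rack spans (250,190) to (257,263), with the post at the far (+x) end. In the side view the mallet is at (325,235) and the pin at about (305,147).

```bash
cat > h.py <<'E'
import numpy as np, cv2
from cell import monitor, viewer, robot
from scipy.spatial.transform import Rotation as Ro
P={n:viewer.camera_params(n) for n in("top","side")}
def ray(n,uv):
    p=P[n]; d=p["R"].T@np.linalg.solve(p["camera_matrix"],[uv[0],uv[1],1.]); return -p["R"].T@p["t"], d/np.linalg.norm(d)
def plane(n,uv,z):
    c,d=ray(n,uv); return c+d*(z-c[2])/d[2]
def proj(n,X):
    p=P[n]; q=p["camera_matrix"]@(p["R"]@np.asarray(X)+p["t"]); return q[:2]/q[2]
def tri(a,b):
    (c,d),(e,f)=ray("top",a),ray("side",b)
    s=np.linalg.lstsq(np.c_[d,-f],e-c,rcond=None)[0]; x,y=c+d*s[0],e+f*s[1]; return (x+y)/2,np.linalg.norm(x-y)
def crop(im,x0,y0,x1,y1,k): return cv2.resize(im[y0:y1,x0:x1],None,fx=k,fy=k,interpolation=cv2.INTER_CUBIC)
E
python3 - <<'E'
from h import *
t=cv2.imread("pics/top0.png"); s=cv2.imread("pics/side0.png")
a=crop(t,230,175,360,275,6)
cv2.imwrite("pics/topc.png",a); cv2.imwrite("pics/sidec.png",crop(s,255,120,355,255,4.4) if 0 else crop(s,255,120,355,200,7.5))
for n,im in(("top",t),("side",s)):
    g=im.astype(int).max(2); hs=cv2.cvtColor(im,cv2.COLOR_BGR2HSV)
    x0,y0,x1,y1=(318,195,365,275) if n=="top" else(265,210,355,255)
    for nm,m in(("black",g<45),("pad",(hs[...,1]<60)&(g>=60)),("wood",(hs[...,1]>100)&(g>185))):
        z=np.zeros(m.shape,np.uint8); z[y0:y1,x0:x1]=m[y0:y1,x0:x1]
        k,l,st,ce=cv2.connectedComponentsWithStats(z); i=1+st[1:,4].argmax() if k>1 else 0
        print(n,nm,st[i],ce[i], cv2.minAreaRect(np.argwhere(l==i)[:,::-1].astype(np.float32)))
E
```

```text
top black [338 216  13  12 130] [343.88461538 221.56153846] ((344.0, 221.5), (11.0, 12.0), 90.0)
top pad [325 204  33  32 632] [339.87816456 218.25632911] ((341.0, 219.5), (31.0, 32.0), 90.0)
top wood [332 232  12  34 191] [337.73298429 248.52879581] ((337.5764465332031, 248.40586853027344), (6.074052810668945, 33.5157585144043), 12.52880859375)
side black [307 219  28  33 565] [322.97699115 234.49734513] ((323.0000305175781, 235.50003051757812), (23.702320098876953, 33.98823165893555), 26.56505012512207)
side pad [317 227  30  26 312] [336.31730769 241.38782051] ((333.8800354003906, 243.66001892089844), (18.200002670288086, 32.00000762939453), 36.869895935058594)
side wood [303 228   9   4  12] [308.  228.5] ((307.4931640625, 228.18492126464844), (8.5440034866333, 2.808987855911255), 20.556045532226562)
```

View pics/topc.png

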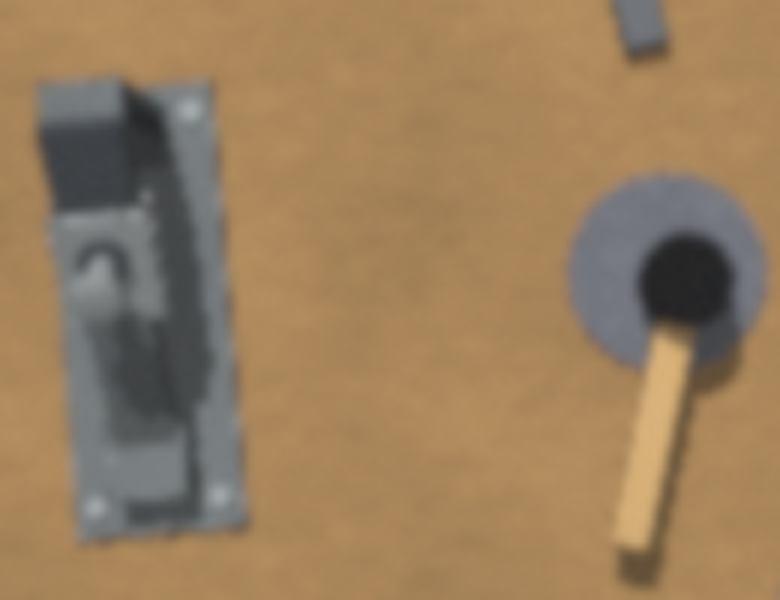

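View pics/sidec.png

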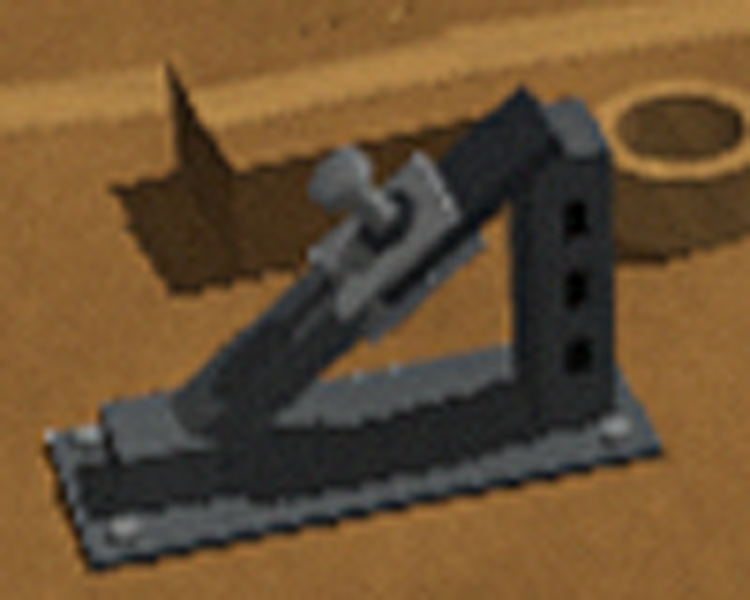

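The top crop shows the base plate's corners at (80,542), (247,527) and (210,82), and the pin's head at about (98,298). The mallet handle runs from (672,330) to (633,548). In the side crop the head's top is at about (333,185), with the base's corners at (45,435), (95,570) and (662,452).

Run:
```python
from h import *
np.set_printoptions(precision=4,suppress=True)
T=lambda u,v:((u+.5)/6+230-.5,(v+.5)/6+175-.5); S=lambda u,v:((u+.5)/7.5+255-.5,(v+.5)/7.5+120-.5)
print("base top",[plane("top",T(*c),.008) for c in((80,540),(247,526),(211,84))])
print("base side",[plane("side",S(*c),.008) for c in((45,433),(95,565),(662,452))])
print("post top cor",[plane("top",T(*c),.167) for c in((38,85),(122,80))])
print("pin top",plane("top",T(98,298),.17),tri(T(98,298),S(335,180)))
print("pad",plane("top",(341,219.5),.006))
print("head",plane("top",(343.9,221.5),.078), "handle pts",[plane("top",T(*c),.055) for c in((672,330),(633,548))])
print("bottom of head side",plane("side",(327,244),.006))
for n,uv in(("carton",(190,218)),("tape",(205,172)),("cutter",(334,165))): print(n,plane("top",uv,.05))
```

```text
base top [array([0.3556, 0.0879, 0.008 ]), array([ 0.3638, -0.0198,  0.008 ]), array([0.6502, 0.0041, 0.008 ])]
base side [array([0.3566, 0.0931, 0.008 ]), array([ 0.3675, -0.0198,  0.008 ]), array([0.6529, 0.0016, 0.008 ])]
post top cor [array([0.6302, 0.0812, 0.167 ]), array([0.6327, 0.0319, 0.167 ])]
pin top [0.5052 0.0446 0.17  ] (array([0.5052, 0.046 , 0.1633]), np.float64(0.0006064627162047632))
pad [ 0.5266 -0.2927  0.006 ]
head [ 0.5157 -0.3003  0.078 ] handle pts [array([ 0.4864, -0.2924,  0.055 ]), array([ 0.3515, -0.2665,  0.055 ])]
bottom of head side [ 0.5217 -0.3165  0.006 ]
carton [0.5352 0.2821 0.05  ]
tape [0.7111 0.2274 0.05  ]
cutter [ 0.7326 -0.2668  0.05  ]
```

Emit:
{"method": "move_arm", "body": {
  "deltas": [
    {"x":-0.06,"y":-0.02,"z":-0.02,"hand":1},
    {"x":-0.1,"y":-0.036,"z":-0.044},
    {"x":-0.15,"y":-0.053,"z":-0.044},
    {"x":-0.2,"y":-0.07,"z":-0.044},
    {"x":-0.25,"y":-0.09,"z":-0.044},
    {"x":-0.3,"y":-0.107,"z":-0.044},
    {"x":-0.3,"y":-0.107,"z":-0.044}
  ]
}}

```text
schema error: expected keys x, y, z, wx, wy, wz, hand
```

```bash
cat >> h.py <<'E'
np.set_printoptions(precision=4,suppress=True)
def tool():
    s=monitor.observe(); return s,s["tool_pos"],Ro.from_euler("xyz",s["tool_rot"])
def rel(pos,R):
    s,p,r=tool(); return np.r_[r.inv().apply(np.asarray(pos)-p), np.degrees((r.inv()*R).as_rotvec())]
def log():
    s,p,r=tool(); open("log.txt","a").write(" ".join(map(str,[*s["qpos"],*p,*r.as_quat()]))+"\n"); return s
E
python3 - <<'E'
from h import *
s=log(); print(s["time"],s["qpos"],s["tool_pos"],s["tool_rot"])
th=np.radians(19)
Rm=Ro.from_euler("z",-.19)      # mallet
Rt=Rm*Ro.from_euler("zx",[np.pi,np.pi][::1]) if 0 else Ro.from_euler("z",-.19+np.pi)*Ro.from_euler("x",np.pi)
print(rel([.45,-.29,.25],Rt))
E
```

```text
0.1 [ 0.987   0.3426  1.5249  0.      1.2754 -0.146 ] [0.2223 0.4752 0.2261] [-3.1403 -0.0002  2.7038]
[ -0.5306  -0.5965  -0.0232  -0.0744  -0.021  -14.1983]
```

Emit:
{"method": "move_arm", "body": {
  "deltas": [
    {"x":-0.06,"y":-0.02,"z":-0.02,"wx":0,"wy":0,"wz":0,"hand":1},
    {"x":-0.1,"y":-0.036,"z":-0.044,"wx":0,"wy":0,"wz":0,"hand":1},
    {"x":-0.15,"y":-0.053,"z":-0.044,"wx":0,"wy":0,"wz":0,"hand":1},
    {"x":-0.2,"y":-0.07,"z":-0.044,"wx":0,"wy":0,"wz":0,"hand":1},
    {"x":-0.25,"y":-0.09,"z":-0.044,"wx":0,"wy":0,"wz":0,"hand":1},
    {"x":-0.3,"y":-0.107,"z":-0.044,"wx":0,"wy":0,"wz":0,"hand":1},
    {"x":-0.3,"y":-0.107,"z":-0.044,"wx":0,"wy":0,"wz":0,"hand":1}
  ]
}}

```text
time: 0.98
tool_pos: [0.4509, 0.2489, 0.27]
tool_rot: [-3.141, -0.0, 2.699]
contact_force: [-0.3, -0.7, -0.2]
opening: 0.0919
```

Run:
```python
from h import *
s=log(); print(s["time"],s["qpos"],s["tool_pos"],s["tool_rot"])
Rt=Ro.from_euler("z",-.19+np.pi)*Ro.from_euler("x",np.pi)
print(rel([.45,-.29,.25],Rt))
```

```text
0.975 [ 0.3559  0.2932  1.4733 -0.0006  1.376  -0.7721] [0.4509 0.2489 0.27  ] [-3.1406 -0.0001  2.6989]
[ -0.2301  -0.4873   0.0205  -0.058   -0.0147 -14.4798]
```

Emit:
{"method": "move_arm", "body": {
  "deltas": [
    {"x":-0.03,"y":-0.06,"z":0,"wx":0,"wy":0,"wz":-2,"hand":1},
    {"x":-0.06,"y":-0.12,"z":0,"wx":0,"wy":0,"wz":-4,"hand":1},
    {"x":-0.09,"y":-0.18,"z":0,"wx":0,"wy":0,"wz":-6,"hand":1},
    {"x":-0.12,"y":-0.24,"z":0,"wx":0,"wy":0,"wz":-8,"hand":1},
    {"x":-0.145,"y":-0.305,"z":0,"wx":0,"wy":0,"wz":-10,"hand":1},
    {"x":-0.172,"y":-0.365,"z":0,"wx":0,"wy":0,"wz":-12,"hand":1},
    {"x":-0.2,"y":-0.425,"z":0,"wx":0,"wy":0,"wz":-14.5,"hand":1},
    {"x":-0.23,"y":-0.487,"z":0.02,"wx":0,"wy":0,"wz":-14.5,"hand":1}
  ]
}}

```text
time: 1.98
tool_pos: [0.4508, -0.2484, 0.2592]
tool_rot: [-3.141, 0.002, 2.958]
contact_force: [1.1, -0.2, 0.7]
opening: 0.0919
```

Run:
```python
from h import *
s=log(); print(s["time"],s["qpos"],s["tool_pos"],s["tool_rot"])
# fit: r=A sin q2 + B sin(q2+q3)+C cos(q2+q3)+L sin(sum) ; z similarly
from scipy.optimize import least_squares
D=np.loadtxt("log.txt")
def f(x):
    h,A,B,C,L,r0=x; e=[]
    for d in D:
        q=d[:6]; a=q[1]; b=q[1]+q[2]; c=b+q[4]
        e+=[r0+A*np.sin(a)+B*np.sin(b)+C*np.cos(b)+L*np.sin(c)-np.hypot(d[6],d[7]), h+A*np.cos(a)+B*np.cos(b)-C*np.sin(b)+L*np.cos(c)-d[8]]
    return np.array(e)
def g(x): return np.r_[f(x),1e-2*(x-[.3,.4,.4,0,.25,0])]
r=least_squares(g,[.3,.4,.4,0,.25,0]); print(r.x,abs(f(r.x)).max())
```

```text
1.975 [-0.653   0.2979  1.4967  0.0007  1.3453 -2.0404] [ 0.4508 -0.2484  0.2592] [-3.1414  0.0019  2.958 ]
[0.2438 0.4142 0.384  0.0014 0.2941 0.0189] 0.0004200222370498441
```

```bash
cat >> h.py <<'E'
def grip_pose(grip, mz_R, th):
    """TCP pose holding the handle point `grip`, mallet rotation mz_R, tool leaning th (rad) towards mallet +x"""
    R=mz_R*Ro.from_euler("z",np.pi)*Ro.from_euler("x",np.pi)*Ro.from_euler("y",-th)
    return grip+R.apply([0,0,.019]),R
E
python3 - <<'E'
from h import *
Rm=Ro.from_euler("z",-.19)
g=np.array([.5155,-.299,.042])+Rm.apply([-.056,0,0])
p,R=grip_pose(g,Rm,np.radians(19)); print(g,p,R.apply([0,0,1]))
print("pre",rel(p-.1*R.apply([0,0,1]),R));
E
```

```text
[ 0.4605 -0.2884  0.042 ] [ 0.4666 -0.2896  0.024 ] [ 0.3197 -0.0615 -0.9455]
pre [  0.0098  -0.0374   0.1406   0.0487 -18.8889   0.3686]
```

Emit:
{"method": "move_arm", "body": {
  "deltas": [
    {"x":0.005,"y":-0.02,"z":0.04,"wx":0,"wy":-9,"wz":0.4,"hand":1},
    {"x":0.01,"y":-0.037,"z":0.08,"wx":0,"wy":-19,"wz":0.4,"hand":1},
    {"x":0.01,"y":-0.037,"z":0.12,"wx":0,"wy":-19,"wz":0.4,"hand":1},
    {"x":0.01,"y":-0.037,"z":0.14,"wx":0,"wy":-19,"wz":0.4,"hand":1},
    {"x":0.01,"y":-0.037,"z":0.14,"wx":0,"wy":-19,"wz":0.4,"hand":1}
  ]
}}

```text
time: 2.6
tool_pos: [0.4334, -0.2801, 0.1172]
tool_rot: [3.137, 0.329, 2.949]
contact_force: [0.4, -0.3, 0.8]
opening: 0.092
```

```bash
cat > fit.py <<'E'
from h import *
from scipy.optimize import least_squares
D=np.loadtxt("log.txt")
def fk(x,q):
    h,A,B,C,L,r0,y0=x
    Rz=lambda a:Ro.from_euler("z",a); Ry=lambda a:Ro.from_euler("y",a)
    R1=Rz(q[0]); R2=R1*Ry(q[1]); R3=R2*Ry(q[2]); R4=R3*Rz(q[3]); R5=R4*Ry(q[4]); R6=R5*Rz(q[5])
    p=R1.apply([r0,y0,h])+R2.apply([0,0,A])+R3.apply([C,0,B])+R5.apply([0,0,L])
    return p,R6*Rz(-np.pi/2)
x0=np.array([.25,.4,.4,0,.25,0,.076])
def f(x): return np.concatenate([fk(x,d[:6])[0]-d[6:9] for d in D])
r=least_squares(lambda x:np.r_[f(x),1e-3*(x-x0)],x0); X=r.x
if __name__=="__main__":
    print(X,abs(f(X)).max()); print([np.degrees((fk(X,d[:6])[1].inv()*Ro.from_quat(d[9:])).magnitude()).round(1) for d in D])
    lo=np.array([-2.53,-.77,.04,-1,.28,-3.11])+.05; hi=np.array([2.53,2.02,2.7,4.14,2.66,3.11])-.05
    def ik(p,R):
        best=None
        for q4 in(0,1.5,3.):
          for q6 in(-1.5,1.5):
            s=least_squares(lambda q:(lambda P:np.r_[(P[0]-p)*10,(P[1].inv()*R).as_rotvec()])(fk(X,q)),np.clip([.1,.3,1.6,q4,1.,q6],lo,hi),bounds=(lo,hi))
            if best is None or s.cost<best.cost-1e-6: best=s
        return best
    yaw=.077; U=Ro.from_euler("z",yaw); O=np.array([.528,.0483,0]); a=U.apply([-np.sin(.6632),0,np.cos(.6632)])
    for th in(19,25,30):
      # mallet at strike: z=a, x = down-slope
      Rm=U*Ro.from_euler("y",-.6632)*Ro.from_euler("z",np.pi)
      for d in(.10,.053,.017):
        g=O+[0,0,.13]+a*(d+.036)+Rm.apply([-.056,0,0]); p,R=grip_pose(g,Rm,np.radians(th)); s=ik(p,R); print(th,d,p,s.cost,s.x)
E
python3 - <<'E'
from h import *
s=log(); print(s["time"],s["qpos"],s["tool_pos"],s["tool_rot"])
Rm=Ro.from_euler("z",-.19)
g=np.array([.5155,-.299,.042])+Rm.apply([-.056,0,0])
p,R=grip_pose(g,Rm,np.radians(19));print(rel(p,R))
t=viewer.read_camera("top")[:,:,::-1]; sd=viewer.read_camera("side")[:,:,::-1]
cv2.imwrite("pics/pre.png",np.hstack([cv2.resize(crop(t,290,175,390,275,4),(400,400)),cv2.resize(crop(sd,260,170,360,270,4),(400,400))]))
E
python3 fit.py
```

```text
2.6 [-0.8488  0.3231  1.9654  0.3514  0.6213 -2.491 ] [ 0.4334 -0.2801  0.1172] [3.1373 0.3287 2.9491]
[-0.0025 -0.0034  0.0992  0.2004 -0.1688 -0.1358]
[0.223  0.5061 0.3796 0.0465 0.3181 0.     0.0764] 2.277683304741096e-06
[np.float64(180.0), np.float64(180.0), np.float64(180.0), np.float64(180.0)]
19 0.1 [0.4947 0.0457 0.2537] 2.6945147316748337e-26 [-0.0993  0.0881  1.8294  0.073   0.8987 -1.7832]
19 0.053 [0.5235 0.048  0.2166] 8.668280361496567e-25 [-0.0871  0.1814  1.8282  0.0738  0.8059 -1.7772]
19 0.017 [0.5456 0.0497 0.1883] 9.589033512354855e-23 [-0.0788  0.2547  1.8191  0.0749  0.7413 -1.7735]
25 0.1 [0.4928 0.0456 0.2531] 1.1080484585014445e-20 [-0.0866  0.1379  1.7462  0.0427  1.034  -1.7521]
25 0.053 [0.5216 0.0478 0.2161] 9.878531395607143e-31 [-0.0761  0.227   1.7421  0.0422  0.9486 -1.7446]
25 0.017 [0.5437 0.0495 0.1877] 3.6043467550140945e-31 [-0.0688  0.297   1.7309  0.0421  0.8895 -1.7395]
30 0.1 [0.4912 0.0455 0.2528] 3.5507532521933035e-24 [-0.0772  0.1825  1.6776  0.0235  1.1436 -1.7332]
30 0.053 [0.52   0.0477 0.2158] 1.9197652018594878e-26 [-0.0678  0.2688  1.6706  0.023   1.0642 -1.7253]
30 0.017 [0.5421 0.0494 0.1874] 3.2341514300134066e-24 [-0.0613  0.3366  1.6573  0.0227  1.0095 -1.7198]
```

View pics/pre.png

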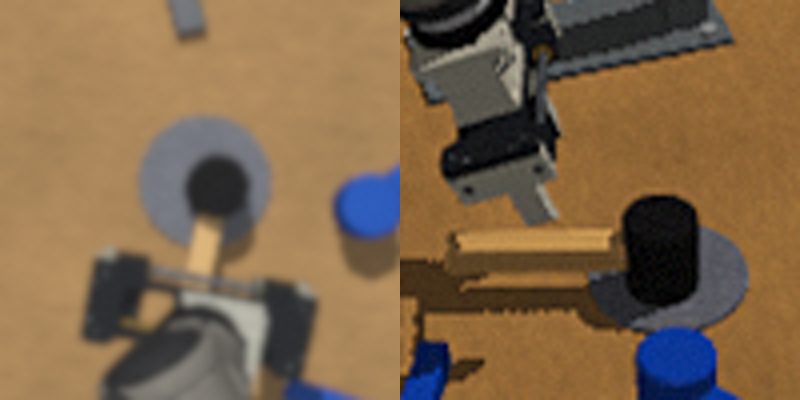

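The handle sits centred between the open fingers, with the head forward of them, so I'm descending and gripping. The kinematic model also says the striking poses are reachable.

Emit:
{"method": "move_arm", "body": {
  "deltas": [
    {"x":-0.001,"y":-0.002,"z":0.04,"wx":0,"wy":0,"wz":0,"hand":1},
    {"x":-0.002,"y":-0.003,"z":0.075,"wx":0,"wy":0,"wz":0,"hand":1},
    {"x":-0.0025,"y":-0.0034,"z":0.099,"wx":0,"wy":0,"wz":0,"hand":1},
    {"x":-0.0025,"y":-0.0034,"z":0.099,"wx":0,"wy":0,"wz":0,"hand":1},
    {"x":-0.0025,"y":-0.0034,"z":0.099,"wx":0,"wy":0,"wz":0,"hand":0},
    {"x":-0.0025,"y":-0.0034,"z":0.099,"wx":0,"wy":0,"wz":0,"hand":0},
    {"x":-0.0025,"y":-0.0034,"z":0.099,"wx":0,"wy":0,"wz":0,"hand":0},
    {"x":-0.0025,"y":-0.0034,"z":0.099,"wx":0,"wy":0,"wz":0,"hand":0}
  ],
  "grip_force": 60
}}

```text
time: 3.7
tool_pos: [0.4673, -0.2917, 0.0263]
tool_rot: [3.141, 0.332, 2.95]
contact_force: [-0.6, 0.1, -0.8]
opening: 0.0567
```

```bash
sed -i 's/R6\*Rz(-np.pi\/2)/R6*Rz(np.pi\/2)/' fit.py
python3 - <<'E'
from h import *
s=log(); print(s["time"],s["qpos"],s["tool_pos"],s["tool_rot"],s["opening"],s["contact_force"])
Rm=Ro.from_euler("z",-.19); th=np.radians(19)
g=np.array([.5155,-.299,.042])+Rm.apply([-.056,0,0])
p,R=grip_pose(g,Rm,th); print("err",rel(p,R)); print("up",rel(p+[-.02,0,.22],R))
E
```

```text
3.7 [-0.8088  0.5352  1.9616  0.489   0.4149 -2.6146] [ 0.4673 -0.2917  0.0263] [3.1407 0.3323 2.9496] 0.05672983862007694 [-0.6154  0.0707 -0.7814]
err [ 0.0018  0.002   0.0018  0.0113  0.0387 -0.109 ]
up [-0.0514 -0.0017 -0.2126  0.0113  0.0387 -0.109 ]
```

Emit:
{"method": "move_arm", "body": {
  "deltas": [
    {"x":0,"y":0,"z":0,"wx":0,"wy":0,"wz":0,"hand":0},
    {"x":0,"y":0,"z":0,"wx":0,"wy":0,"wz":0,"hand":0},
    {"x":0,"y":0,"z":0,"wx":0,"wy":0,"wz":0,"hand":0},
    {"x":0,"y":0,"z":0,"wx":0,"wy":0,"wz":0,"hand":0},
    {"x":0,"y":0,"z":0,"wx":0,"wy":0,"wz":0,"hand":0},
    {"x":0,"y":0,"z":0,"wx":0,"wy":0,"wz":0,"hand":0}
  ]
}}

```text
time: 4.45
tool_pos: [0.4671, -0.2912, 0.0256]
tool_rot: [3.14, 0.331, 2.95]
contact_force: [-0.3, 2.1, -0.5]
opening: 0.0236
```

Run:
```python
from h import *
s=log(); print(s["time"],s["qpos"],s["tool_pos"],s["tool_rot"],s["opening"],s["contact_force"])
open("grasp.txt","w").write(" ".join(map(str,[*s["tool_pos"],*s["tool_rot"]])))
```

```text
4.45 [-0.8085  0.5363  1.9619  0.4892  0.415  -2.6147] [ 0.4671 -0.2912  0.0256] [3.1398 0.3311 2.9497] 0.023597816071396494 [-0.3298  2.0782 -0.5371]
```

Emit:
{"method": "move_arm", "body": {
  "deltas": [
    {"x":-0.007,"y":0,"z":-0.025,"wx":0,"wy":0,"wz":0,"hand":0},
    {"x":-0.019,"y":-0.001,"z":-0.08,"wx":0,"wy":0,"wz":0,"hand":0},
    {"x":-0.033,"y":-0.002,"z":-0.135,"wx":0,"wy":0,"wz":0,"hand":0},
    {"x":-0.046,"y":-0.003,"z":-0.19,"wx":0,"wy":0,"wz":0,"hand":0},
    {"x":-0.058,"y":-0.004,"z":-0.24,"wx":0,"wy":0,"wz":0,"hand":0},
    {"x":-0.058,"y":-0.004,"z":-0.24,"wx":0,"wy":0,"wz":0,"hand":0},
    {"x":-0.058,"y":-0.004,"z":-0.24,"wx":0,"wy":0,"wz":0,"hand":0}
  ]
}}

```text
time: 5.32
tool_pos: [0.4428, -0.2907, 0.27]
tool_rot: [3.139, 0.329, 2.949]
contact_force: [-0.9, 1.0, -4.0]
opening: 0.0239
```

```bash
cat > strike.py <<'E'
from h import *
yaw=.077; tilt=np.radians(38); U=Ro.from_euler("z",yaw); O=np.array([.528,.0483,.13]); a=U.apply([-np.sin(tilt),0,np.cos(tilt)])
Rm=U*Ro.from_euler("y",-tilt)*Ro.from_euler("z",np.pi)
G=np.loadtxt("grasp.txt"); Rg=Ro.from_euler("xyz",G[3:]); M0=Ro.from_euler("z",G[5]-np.pi)   # mallet upright at grasp, along the tool yaw
h=G[:3]-Rg.apply([0,0,.019]); n=M0.apply([0,1,0]); m=np.array([.5155,-.299,.006]); m=m-n*(n@(m-h))  # head axis on the handle line
Rtm=Rg.inv()*M0; ptm=Rg.inv().apply(m-G[:3])      # mallet in tool
def tool_for(d):                                   # face centre at height d above fork face on the pin axis
    R=Rm*Rtm.inv(); return O+a*d-R.apply(ptm), R
def mallet_now():
    s,p,r=tool(); return p+r.apply(ptm), r*Rtm
E
python3 - <<'E'
from strike import *
s=log(); print(s["time"],s["qpos"],s["tool_pos"],s["tool_rot"],s["opening"],s["contact_force"], ptm,m)
p,R=tool_for(.10); print(p,rel(p,R)); dlt=rel(p,R)
t=viewer.read_camera("side")[:,:,::-1]; cv2.imwrite("pics/lift.png",crop(t,200,60,400,260,3))
E
```

```text
5.325 [-0.848   0.1567  1.7008  0.2341  1.0337 -2.3217] [ 0.4428 -0.2907  0.27  ] [3.1387 0.3292 2.9491] 0.02385944763887689 [-0.9362  1.0073 -3.9856] [-0.04   -0.0001  0.0345] [ 0.5152 -0.3006  0.006 ]
[0.4931 0.0456 0.2545] [  0.0192   0.3396   0.0108  -0.2311   6.8825 165.2569]
```

View pics/lift.png

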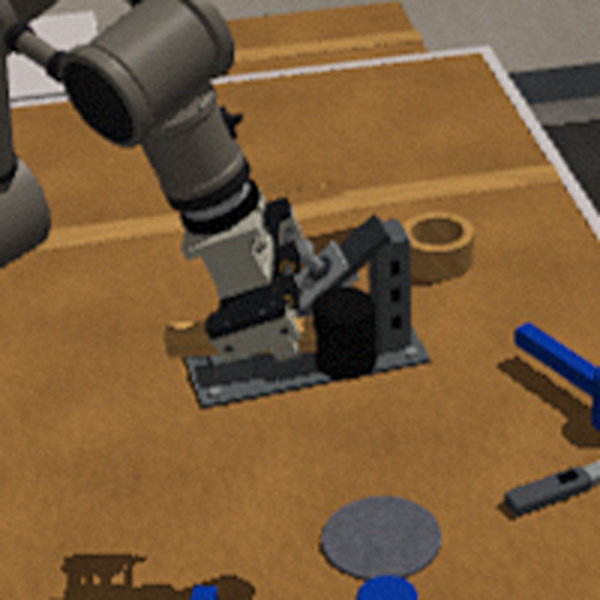

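The mallet is lifted and upright (head at (347,330) in the crop) and the pad at (380,535) is empty. Next is the half turn about the tool axis while carrying it to the rack.

Emit:
{"method": "move_arm", "body": {
  "deltas": [
    {"x":0,"y":0.01,"z":0,"wx":0,"wy":0,"wz":10,"hand":0},
    {"x":0,"y":0.02,"z":0,"wx":0,"wy":0,"wz":20,"hand":0},
    {"x":0,"y":0.03,"z":0,"wx":0,"wy":0,"wz":30,"hand":0},
    {"x":0,"y":0.04,"z":0,"wx":0,"wy":0,"wz":40,"hand":0},
    {"x":0,"y":0.05,"z":0,"wx":0,"wy":0,"wz":50,"hand":0},
    {"x":0,"y":0.06,"z":0,"wx":0,"wy":0,"wz":60,"hand":0},
    {"x":0,"y":0.08,"z":0,"wx":0,"wy":0,"wz":70,"hand":0},
    {"x":0,"y":0.1,"z":0,"wx":0,"wy":0,"wz":80,"hand":0}
  ]
}}

```text
time: 6.38
tool_pos: [0.4619, -0.192, 0.2692]
tool_rot: [2.818, 0.05, 1.539]
contact_force: [-0.1, 0.4, -2.2]
opening: 0.0239
```

Run:
```python
from strike import *
s=log(); print(s["time"],s["qpos"],s["tool_pos"],s["contact_force"],s["torque"])
p,R=tool_for(.12); print(p,rel(p,R)); print(rel(p,tool()[2])[:3])
```

```text
6.375 [-0.6396  0.0884  1.7829  0.172   0.9816 -0.6908] [ 0.4619 -0.192   0.2692] [-0.1177  0.3966 -2.1786] [ 0.1366  0.3886 -0.0067]
[0.4808 0.0446 0.2702] [ 0.2368  0.0148 -0.0087  3.0944  4.105  84.965 ]
[ 0.2368  0.0148 -0.0087]
```

Emit:
{"method": "move_arm", "body": {
  "deltas": [
    {"x":0.02,"y":0.0,"z":-0.02,"wx":0.3,"wy":0.4,"wz":10,"hand":0},
    {"x":0.04,"y":0.0,"z":-0.03,"wx":0.7,"wy":1,"wz":20,"hand":0},
    {"x":0.06,"y":0.0,"z":-0.03,"wx":1.1,"wy":1.5,"wz":30,"hand":0},
    {"x":0.09,"y":0.005,"z":-0.03,"wx":1.5,"wy":2,"wz":40,"hand":0},
    {"x":0.12,"y":0.007,"z":-0.03,"wx":1.8,"wy":2.4,"wz":50,"hand":0},
    {"x":0.16,"y":0.01,"z":-0.03,"wx":2.2,"wy":2.9,"wz":60,"hand":0},
    {"x":0.2,"y":0.013,"z":-0.02,"wx":2.6,"wy":3.4,"wz":70,"hand":0},
    {"x":0.237,"y":0.015,"z":-0.009,"wx":2.9,"wy":3.9,"wz":80,"hand":0}
  ]
}}

```text
time: 7.38
tool_pos: [0.4795, 0.0448, 0.2698]
tool_rot: [3.104, -0.327, 0.173]
contact_force: [0.8, 0.1, -4.6]
opening: 0.0237
```

Run:
```python
from strike import *
s=log(); print(s["time"],s["qpos"],s["tool_pos"],s["contact_force"],s["torque"])
p,R=tool_for(.12); print(p,rel(p,R))
```

```text
7.375 [-0.0997  0.0452  1.8288  0.0617  0.9435  1.2765] [0.4795 0.0448 0.2698] [ 0.8473  0.0894 -4.6401] [-0.0654  0.3728 -0.0451]
[0.4808 0.0446 0.2702] [ 0.0013  0.0003 -0.      0.2814  0.2153  5.1961]
```

Emit:
{"method": "move_arm", "body": {
  "deltas": [
    {"x":0.001,"y":0,"z":0,"wx":0.3,"wy":0.2,"wz":5.2,"hand":0},
    {"x":0.001,"y":0,"z":0,"wx":0.3,"wy":0.2,"wz":5.2,"hand":0},
    {"x":0.001,"y":0,"z":0,"wx":0.3,"wy":0.2,"wz":5.2,"hand":0}
  ]
}}

```text
time: 7.75
tool_pos: [0.4807, 0.0432, 0.2715]
tool_rot: [3.136, -0.333, 0.085]
contact_force: [0.2, -0.1, -4.0]
opening: 0.0238
```

Run:
```python
from strike import *
s=log(); print(s["time"],s["qpos"],s["tool_pos"],s["contact_force"],s["torque"])
mp,mr=mallet_now(); print("mallet",mp,"axis angle",np.degrees(np.arccos(mr.apply([0,0,1])@a)))
t=viewer.read_camera("top")[:,:,::-1]; sd=viewer.read_camera("side")[:,:,::-1]
A=crop(t,225,180,285,250,6.5); B=crop(sd,255,100,355,200,4.5)
x0=s=None
for im,n,o,k in((A,"top",(225,180),6.5),(B,"side",(255,100),4.5)):
    for X,c in((mp,(0,0,255)),(mp+.072*a,(0,255,255)),(O+.048*a,(0,255,0)),(O+.006*a,(255,0,255))):
        u=(proj(n,X)-o+.5)*k; cv2.circle(im,tuple(int(round(v)) for v in u),3,c,-1)
h=max(len(A),len(B)); f=lambda i:cv2.copyMakeBorder(i,0,h-len(i),0,0,0)
c=np.hstack([f(A),f(B)]); print(c.shape)
cv2.imwrite("pics/ov.png",c[:,:]if c.shape[1]<=800 else cv2.resize(c,(800,int(h*800/c.shape[1]))))
```

```text
7.75 [-0.1079  0.0435  1.8271  0.071   0.944   1.3471] [0.4807 0.0432 0.2715] [ 0.2407 -0.1489 -4.0455] [-0.0933  0.4709 -0.067 ]
mallet [0.4543 0.0408 0.2258] axis angle 0.10035011186547256
(455, 840, 3)
```

View pics/ov.png

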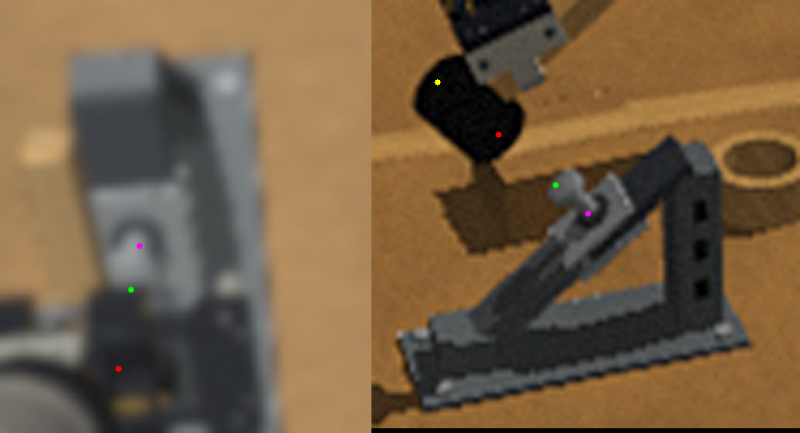

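```bash
sed -i 's/O=np.array(\[.528,/O=np.array([.530,/' strike.py
python3 - <<'E'
from strike import *
mp,mr=mallet_now()
print("handle end top px in view", (proj("top",mp+mr.apply([-.17,0,.049]))-(225,180))*6.5/1.05, proj("top",mp+mr.apply([-.1,0,.049])))
for d in(.07,.055,.04,.025,.017): print(d,rel(*tool_for(d)))
E
```

```text
handle end top px in view [ 36.216  150.4104] [235.5518 223.253 ]
0.07 [ 0.0175 -0.0015  0.0497  0.0656 -0.1153  0.3553]
0.055 [ 0.0223 -0.0015  0.0639  0.0656 -0.1153  0.3553]
0.04 [ 0.0272 -0.0016  0.0781  0.0656 -0.1153  0.3553]
0.025 [ 0.032  -0.0016  0.0923  0.0656 -0.1153  0.3553]
0.017 [ 0.0346 -0.0016  0.0999  0.0656 -0.1153  0.3553]
```

The overlay agrees with the image: the handle end projects to (36,150) and is seen at (45,150), and the mallet's face and axis line up with the pin. Now I'll advance along the pin.

Emit:
{"method": "move_arm", "body": {
  "deltas": [
    {"x":0.009,"y":-0.0015,"z":0.025,"wx":0,"wy":-0.1,"wz":0.3,"hand":0},
    {"x":0.0175,"y":-0.0015,"z":0.05,"wx":0,"wy":-0.1,"wz":0.3,"hand":0},
    {"x":0.02,"y":-0.0015,"z":0.057,"wx":0,"wy":-0.1,"wz":0.3,"hand":0},
    {"x":0.0223,"y":-0.0015,"z":0.064,"wx":0,"wy":-0.1,"wz":0.3,"hand":0},
    {"x":0.024,"y":-0.0015,"z":0.069,"wx":0,"wy":-0.1,"wz":0.3,"hand":0},
    {"x":0.0256,"y":-0.0015,"z":0.0735,"wx":0,"wy":-0.1,"wz":0.3,"hand":0},
    {"x":0.0272,"y":-0.0015,"z":0.078,"wx":0,"wy":-0.1,"wz":0.3,"hand":0}
  ]
}}

```text
time: 8.72
tool_pos: [0.5321, 0.0488, 0.2083]
tool_rot: [3.138, -0.334, 0.078]
contact_force: [-4.1, -0.8, 2.8]
opening: 0.0239
```

Run:
```python
from strike import *
s=log(); print(s["time"],s["qpos"],s["tool_pos"],s["contact_force"],s["torque"],s["opening"])
mp,mr=mallet_now(); print("d",(mp-O)@a)
for d in(.03,.025,.017): print(d,rel(*tool_for(d)))
sd=viewer.read_camera("side")[:,:,::-1].copy()
im=crop(sd,270,100,350,180,7.5)
for X,c in((mp,(0,0,255)),(mp+.072*mr.apply([0,0,1]),(0,255,255))):
    u=(proj("side",X)-(270,100)+.5)*7.5; cv2.circle(im,tuple(int(round(v)) for v in u),3,c,-1)
cv2.imwrite("pics/c1.png",im)
```

```text
8.725 [-0.0815  0.2058  1.8231  0.0691  0.7837  1.371 ] [0.5321 0.0488 0.2083] [-4.0561 -0.8025  2.8271] [-0.122   1.1226  0.0561] 0.023914366642478427
d 0.04068043808010271
0.03 [ 0.0027  0.0003  0.0105  0.0645 -0.0884  0.0552]
0.025 [ 0.0043  0.0003  0.0152  0.0645 -0.0884  0.0552]
0.017 [ 0.0069  0.0003  0.0228  0.0645 -0.0884  0.0552]
```

View pics/c1.png

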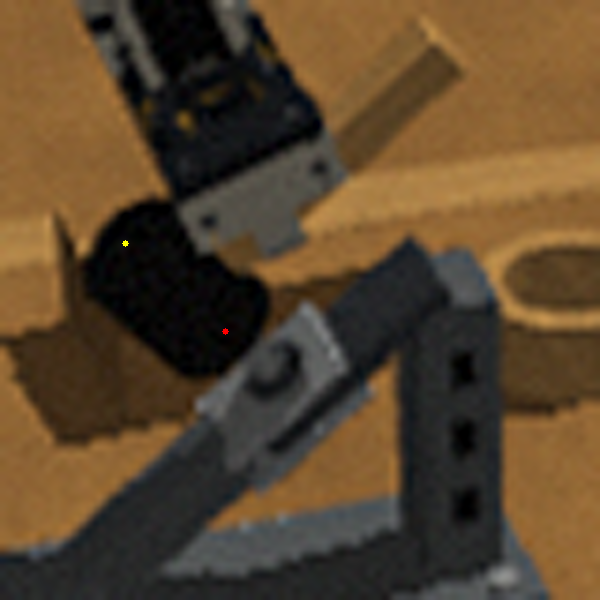

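The mallet's face bears on the pin's head at about 8 N along the axis, and the face is still parallel to the collar face. I'll keep driving.

Emit:
{"method": "move_arm", "body": {
  "deltas": [
    {"x":0.0013,"y":0.0003,"z":0.005,"wx":0,"wy":0,"wz":0,"hand":0},
    {"x":0.0025,"y":0.0003,"z":0.009,"wx":0,"wy":0,"wz":0,"hand":0},
    {"x":0.0038,"y":0.0003,"z":0.013,"wx":0,"wy":0,"wz":0,"hand":0},
    {"x":0.005,"y":0.0003,"z":0.017,"wx":0,"wy":0,"wz":0,"hand":0},
    {"x":0.006,"y":0.0003,"z":0.02,"wx":0,"wy":0,"wz":0,"hand":0},
    {"x":0.006,"y":0.0003,"z":0.02,"wx":0,"wy":0,"wz":0,"hand":0}
  ]
}}

```text
time: 9.52
tool_pos: [0.5448, 0.0495, 0.1909]
tool_rot: [3.139, -0.334, 0.078]
contact_force: [-1.2, 1.0, 0.9]
opening: 0.0234
```

Run:
```python
from strike import *
s=log(); print(s["time"],s["tool_pos"],s["contact_force"],s["torque"],s["opening"],"axial",(s["contact_force"]+[0,0,4])@a)
mp,mr=mallet_now(); print("d",(mp-O)@a)
for d in(.017,.012): print(d,rel(*tool_for(d)))
```

```text
9.525 [0.5448 0.0495 0.1909] [-1.1679  0.9746  0.87  ] [0.1033 0.5297 0.0271] 0.023370863948515425 axial 4.508343827323556
d 0.019063352788874353
0.017 [ 0.0005  0.0001  0.0021  0.0476 -0.1205  0.0342]
0.012 [ 0.0021  0.0001  0.0068  0.0476 -0.1205  0.0342]
```

Emit:
{"method": "move_arm", "body": {
  "deltas": [
    {"x":0.0005,"y":0,"z":0.0015,"wx":0,"wy":0,"wz":0,"hand":0},
    {"x":0.0008,"y":0,"z":0.003,"wx":0,"wy":0,"wz":0,"hand":0},
    {"x":0.0008,"y":0,"z":0.003,"wx":0,"wy":0,"wz":0,"hand":0}
  ]
}}

```text
time: 9.9
tool_pos: [0.5462, 0.0495, 0.1892]
tool_rot: [3.138, -0.334, 0.078]
contact_force: [-5.1, 1.0, 10.9]
opening: 0.0234
```

```bash
cat > st.py <<'E'
from strike import *
s=log(); print(s["time"],s["tool_pos"],s["contact_force"],s["torque"],s["opening"],"axial",(s["contact_force"]+[0,0,4])@a)
mp,mr=mallet_now(); print("d",(mp-O)@a)
E
python3 st.py
```

```text
9.9 [0.5462 0.0495 0.1892] [-5.0994  0.9985 10.8936] [0.1477 1.1378 0.1406] 0.023442267969826003 axial 14.819241466546623
d 0.016854873173102265
```

Emit:
{"method": "move_arm", "body": {
  "deltas": [
    {"x":0.0003,"y":0,"z":0.001,"wx":0,"wy":0,"wz":0,"hand":0},
    {"x":0.0005,"y":0,"z":0.002,"wx":0,"wy":0,"wz":0,"hand":0},
    {"x":0.0005,"y":0,"z":0.002,"wx":0,"wy":0,"wz":0,"hand":0}
  ]
}}

```text
time: 10.28
tool_pos: [0.5479, 0.0494, 0.1886]
tool_rot: [3.137, -0.336, 0.078]
contact_force: [-8.0, -0.2, 17.2]
opening: 0.024
```

```bash
python3 st.py
python3 - <<'E'
from strike import *
sd=viewer.read_camera("side")[:,:,::-1].copy()
im=crop(sd,270,100,350,180,7.5); mp,mr=mallet_now()
for X,c in((mp,(0,0,255)),(mp+.072*mr.apply([0,0,1]),(0,255,255))):
    u=(proj("side",X)-(270,100)+.5)*7.5; cv2.circle(im,tuple(int(round(v)) for v in u),3,c,-1)
cv2.imwrite("pics/c2.png",im)
E
```

```text
10.275 [0.5479 0.0494 0.1886] [-7.9699 -0.209  17.2298] [-0.0451  1.3901  0.0759] 0.0239627982019482 axial 21.631459299193434
d 0.015312117384644977
```

View pics/c2.png

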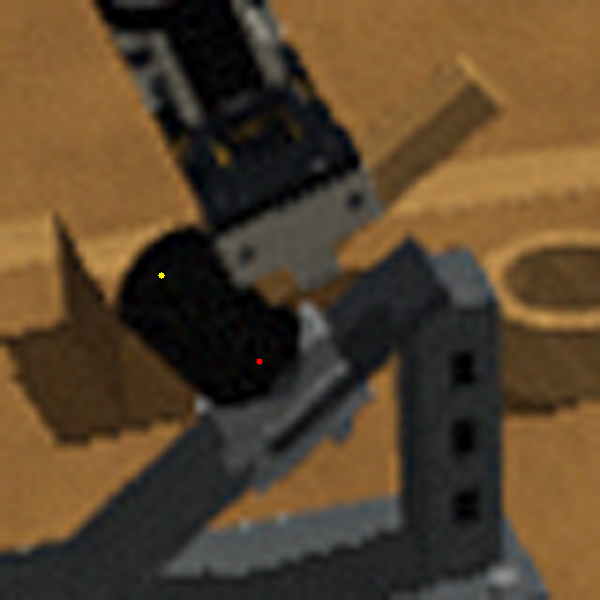

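Axial force is 22 N against 8–10 N of drag, with the face about 15–17 mm above the fork, so the pin looks seated and the mallet is still square. I'll back off along the pin to check.

Emit:
{"method": "move_arm", "body": {
  "deltas": [
    {"x":-0.003,"y":0,"z":-0.01,"wx":0,"wy":0,"wz":0,"hand":0},
    {"x":-0.013,"y":0,"z":-0.04,"wx":0,"wy":0,"wz":0,"hand":0},
    {"x":-0.026,"y":0,"z":-0.08,"wx":0,"wy":0,"wz":0,"hand":0},
    {"x":-0.033,"y":0,"z":-0.105,"wx":0,"wy":0,"wz":0,"hand":0},
    {"x":-0.033,"y":0,"z":-0.105,"wx":0,"wy":0,"wz":0,"hand":0},
    {"x":-0.033,"y":0,"z":-0.105,"wx":0,"wy":0,"wz":0,"hand":0}
  ]
}}

```text
time: 11.08
tool_pos: [0.4815, 0.0447, 0.2737]
tool_rot: [3.139, -0.331, 0.077]
contact_force: [0.1, -0.9, -4.1]
opening: 0.0237
```

```bash
python3 st.py
python3 - <<'E'
from strike import *
sd=viewer.read_camera("side")[:,:,::-1].copy()
im=crop(sd,255,80,355,180,6); mp,mr=mallet_now()
for X,c in((mp,(0,0,255)),(mp+.072*mr.apply([0,0,1]),(0,255,255))):
    u=(proj("side",X)-(255,80)+.5)*6; cv2.circle(im,tuple(int(round(v)) for v in u),3,c,-1)
cv2.imwrite("pics/c3.png",im)
E
```

```text
11.075 [0.4815 0.0447 0.2737] [ 0.0631 -0.9409 -4.0548] [-0.0032  0.4308 -0.034 ] 0.023718433749266438 axial -0.03736514775846014
d 0.1235103939067608
```

View pics/c3.png

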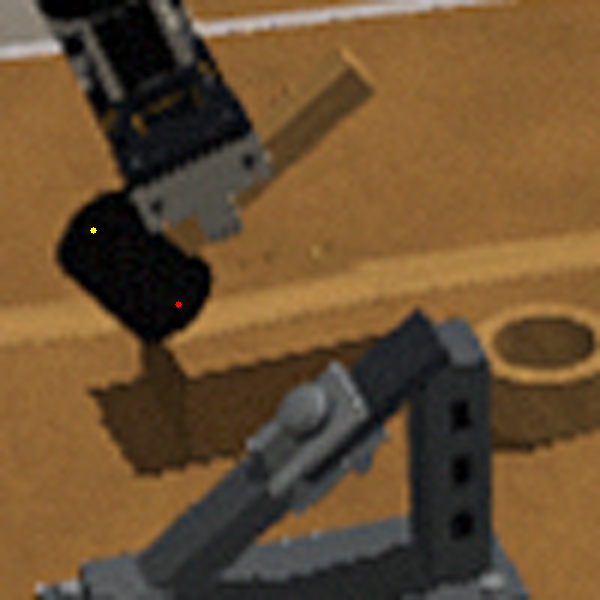

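The head now lies flat on the collar with no shank visible (crop (303,407)), and the pin's tail shows below at (370,450). I'm carrying the mallet back in reverse.

Run:
```python
from strike import *
print(rel([.4619,-.192,.275],Ro.from_euler("xyz",[2.818,.05,1.539])))
```

```text
[ -0.0353   0.2346  -0.0132  -3.1131  -3.9819 -84.9387]
```

Emit:
{"method": "move_arm", "body": {
  "deltas": [
    {"x":0,"y":0.02,"z":-0.02,"wx":-0.4,"wy":-0.5,"wz":-10.5,"hand":0},
    {"x":-0.003,"y":0.05,"z":-0.03,"wx":-0.8,"wy":-1,"wz":-21,"hand":0},
    {"x":-0.008,"y":0.09,"z":-0.03,"wx":-1.2,"wy":-1.5,"wz":-31.5,"hand":0},
    {"x":-0.014,"y":0.13,"z":-0.03,"wx":-1.6,"wy":-2,"wz":-42,"hand":0},
    {"x":-0.02,"y":0.16,"z":-0.03,"wx":-2,"wy":-2.5,"wz":-52.5,"hand":0},
    {"x":-0.026,"y":0.19,"z":-0.025,"wx":-2.4,"wy":-3,"wz":-63,"hand":0},
    {"x":-0.031,"y":0.215,"z":-0.02,"wx":-2.8,"wy":-3.5,"wz":-73.5,"hand":0},
    {"x":-0.035,"y":0.235,"z":-0.013,"wx":-3.1,"wy":-4,"wz":-84,"hand":0}
  ]
}}

```text
time: 12.12
tool_pos: [0.4624, -0.1934, 0.2745]
tool_rot: [2.818, 0.046, 1.528]
contact_force: [0.1, 0.4, -2.9]
opening: 0.0233
```

Run:
```python
from strike import *
s=log(); print(s["time"],s["tool_pos"],s["tool_rot"],s["opening"])
print(rel([G[0]-.015,G[1],.2],Rg))
```

```text
12.125 [ 0.4624 -0.1934  0.2745] [2.8183 0.0458 1.5284] 0.023312148484828345
[ -0.0946  -0.0309   0.0729  -0.0705  -0.3319 -81.0476]
```

Emit:
{"method": "move_arm", "body": {
  "deltas": [
    {"x":-0.012,"y":-0.004,"z":0,"wx":0,"wy":0,"wz":-10.5,"hand":0},
    {"x":-0.024,"y":-0.008,"z":0,"wx":0,"wy":0,"wz":-21,"hand":0},
    {"x":-0.036,"y":-0.012,"z":0.01,"wx":0,"wy":0,"wz":-31.5,"hand":0},
    {"x":-0.048,"y":-0.016,"z":0.02,"wx":0,"wy":0,"wz":-42,"hand":0},
    {"x":-0.06,"y":-0.02,"z":0.03,"wx":0,"wy":0,"wz":-52.5,"hand":0},
    {"x":-0.072,"y":-0.024,"z":0.045,"wx":0,"wy":0,"wz":-63,"hand":0},
    {"x":-0.084,"y":-0.028,"z":0.06,"wx":0,"wy":-0.2,"wz":-73.5,"hand":0},
    {"x":-0.095,"y":-0.031,"z":0.073,"wx":-0.1,"wy":-0.3,"wz":-81,"hand":0}
  ]
}}

```text
time: 13.12
tool_pos: [0.4515, -0.2906, 0.1992]
tool_rot: [3.137, 0.33, 2.948]
contact_force: [-0.6, -0.4, -3.1]
opening: 0.0236
```

Run:
```python
from strike import *
s=log(); print(s["time"],s["tool_pos"],s["tool_rot"],s["opening"])
print(rel(G[:3]+[0,0,.06],Rg))
```

```text
13.125 [ 0.4515 -0.2906  0.1992] [3.1374 0.3304 2.9481] 0.023615420625132014
[ 0.0222  0.0019  0.1124  0.1034 -0.0446 -0.0853]
```

Emit:
{"method": "move_arm", "body": {
  "deltas": [
    {"x":0.008,"y":0.001,"z":0.04,"wx":0.1,"wy":0,"wz":0,"hand":0},
    {"x":0.016,"y":0.002,"z":0.08,"wx":0.1,"wy":0,"wz":0,"hand":0},
    {"x":0.022,"y":0.002,"z":0.112,"wx":0.1,"wy":0,"wz":0,"hand":0},
    {"x":0.022,"y":0.002,"z":0.112,"wx":0.1,"wy":0,"wz":0,"hand":0},
    {"x":0.022,"y":0.002,"z":0.112,"wx":0.1,"wy":0,"wz":0,"hand":0}
  ]
}}

```text
time: 13.75
tool_pos: [0.4682, -0.2915, 0.089]
tool_rot: [3.14, 0.334, 2.944]
contact_force: [-1.0, 0.8, -3.2]
opening: 0.024
```

Run:
```python
from strike import *
s=log(); print(s["time"],s["tool_pos"],s["tool_rot"],s["opening"])
for z in(.015,.005,.0,-.001): print(rel(G[:3]+[0,0,z],Rg))
im=crop(viewer.read_camera("side")[:,:,::-1].copy(),255,170,355,260,6); mp,mr=mallet_now(); print(mp)
for X,c in((mp,(0,0,255)),(mp+mr.apply([0,0,.072]),(0,255,255)),(mp+mr.apply([-.17,0,.049]),(0,255,0))):
    u=(proj("side",X)-(255,170)+.5)*6; cv2.circle(im,tuple(int(round(v)) for v in u),3,c,-1)
cv2.imwrite("pics/c4.png",im)
```

```text
13.75 [ 0.4682 -0.2915  0.089 ] [3.1395 0.3336 2.9435] 0.02398439292611872
[ 0.0169 -0.      0.0453 -0.0999  0.1397 -0.3305]
[ 0.0202 -0.0001  0.0547 -0.0999  0.1397 -0.3305]
[ 0.0219 -0.0001  0.0594 -0.0999  0.1397 -0.3305]
[ 0.0222 -0.0001  0.0604 -0.0999  0.1397 -0.3305]
[ 0.5166 -0.3015  0.0702]
```

View pics/c4.png

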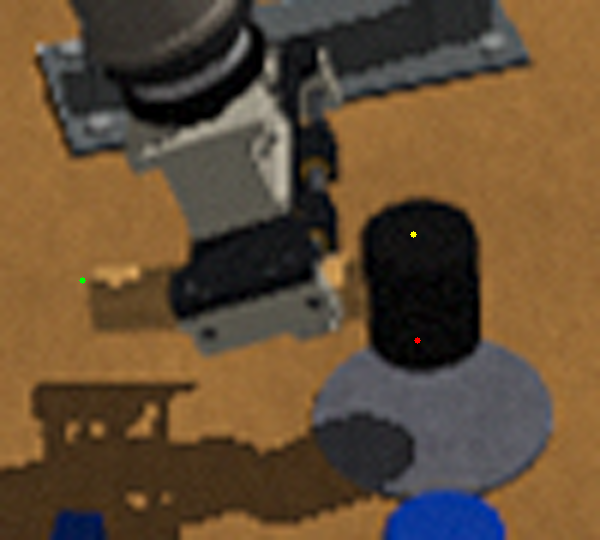

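The mallet hangs upright above the pad and matches its predicted pose within about 3 mm. I'm lowering it until it touches, then releasing.

Emit:
{"method": "move_arm", "body": {
  "deltas": [
    {"x":0.01,"y":0,"z":0.025,"wx":-0.1,"wy":0.1,"wz":-0.3,"hand":0},
    {"x":0.0169,"y":0,"z":0.045,"wx":-0.1,"wy":0.1,"wz":-0.3,"hand":0},
    {"x":0.0185,"y":0,"z":0.05,"wx":-0.1,"wy":0.1,"wz":-0.3,"hand":0},
    {"x":0.02,"y":0,"z":0.0545,"wx":-0.1,"wy":0.1,"wz":-0.3,"hand":0},
    {"x":0.021,"y":0,"z":0.057,"wx":-0.1,"wy":0.1,"wz":-0.3,"hand":0},
    {"x":0.0215,"y":0,"z":0.0585,"wx":-0.1,"wy":0.1,"wz":-0.3,"hand":0},
    {"x":0.0215,"y":0,"z":0.0585,"wx":-0.1,"wy":0.1,"wz":-0.3,"hand":0},
    {"x":0.0215,"y":0,"z":0.0585,"wx":-0.1,"wy":0.1,"wz":-0.3,"hand":0}
  ]
}}

```text
time: 14.8
tool_pos: [0.4669, -0.2909, 0.0265]
tool_rot: [3.14, 0.332, 2.949]
contact_force: [0.4, -0.1, -2.5]
opening: 0.0233
```

Emit:
{"method": "move_arm", "body": {
  "deltas": [
    {"x":0.0004,"y":0,"z":0.001,"wx":0,"wy":0,"wz":0,"hand":0},
    {"x":0.0004,"y":0,"z":0.001,"wx":0,"wy":0,"wz":0,"hand":0},
    {"x":0.0004,"y":0,"z":0.001,"wx":0,"wy":0,"wz":0,"hand":0.35},
    {"x":0.0004,"y":0,"z":0.001,"wx":0,"wy":0,"wz":0,"hand":0.6},
    {"x":0.0004,"y":0,"z":0.001,"wx":0,"wy":0,"wz":0,"hand":1},
    {"x":0.0004,"y":0,"z":0.001,"wx":0,"wy":0,"wz":0,"hand":1},
    {"x":0.0004,"y":0,"z":0.001,"wx":0,"wy":0,"wz":0,"hand":1},
    {"x":0.0004,"y":0,"z":0.001,"wx":0,"wy":0,"wz":0,"hand":1}
  ]
}}

```text
time: 15.8
tool_pos: [0.4668, -0.2908, 0.0253]
tool_rot: [3.139, 0.332, 2.949]
contact_force: [-0.4, -0.1, 0.2]
opening: 0.0776
```

Now back out along the tool axis, fingers clear of the handle.

Emit:
{"method": "move_arm", "body": {
  "deltas": [
    {"x":0,"y":0,"z":0,"wx":0,"wy":0,"wz":0,"hand":1},
    {"x":0,"y":0,"z":-0.02,"wx":0,"wy":0,"wz":0,"hand":1},
    {"x":0,"y":0,"z":-0.06,"wx":0,"wy":0,"wz":0,"hand":1},
    {"x":0,"y":0,"z":-0.11,"wx":0,"wy":0,"wz":0,"hand":1},
    {"x":0,"y":0,"z":-0.16,"wx":0,"wy":0,"wz":0,"hand":1},
    {"x":0,"y":0,"z":-0.2,"wx":0,"wy":0,"wz":0,"hand":1},
    {"x":0,"y":0,"z":-0.2,"wx":0,"wy":0,"wz":0,"hand":1},
    {"x":0,"y":0,"z":-0.2,"wx":0,"wy":0,"wz":0,"hand":1}
  ]
}}

```text
time: 16.8
tool_pos: [0.4025, -0.2785, 0.2138]
tool_rot: [3.139, 0.331, 2.949]
contact_force: [-0.3, 0.1, -0.2]
opening: 0.0915
```

Run:
```python
from strike import *
s=log(); print(s["time"],s["tool_pos"],s["contact_force"],s["opening"])
t=viewer.read_camera("top")[:,:,::-1].copy(); sd=viewer.read_camera("side")[:,:,::-1].copy()
g=t.astype(int).max(2)<45; z=np.zeros(g.shape,np.uint8); z[205:240,325:362]=g[205:240,325:362]
k,l,st,ce=cv2.connectedComponentsWithStats(z); i=1+st[1:,4].argmax(); print(st[i],ce[i],plane("top",ce[i],.078))
for X,c in((O+.017*a,(0,255,0)),): print("seated top px",proj("side",X),proj("top",X))
b=lambda i:cv2.resize(i,(400,400),interpolation=cv2.INTER_CUBIC)
cv2.imwrite("pics/end.png",np.hstack([b(sd[115:185,265:335]),b(sd[140:270,260:390])]))
```

```text
16.8 [ 0.4025 -0.2785  0.2138] [-0.2803  0.132  -0.2379] 0.09154885058034926
[338 215  13  13 132] [344.1894 221.5   ] [ 0.5157 -0.3014  0.078 ]
seated top px [303.5056 147.4976] [246.6223 220.4801]
```

View pics/end.png

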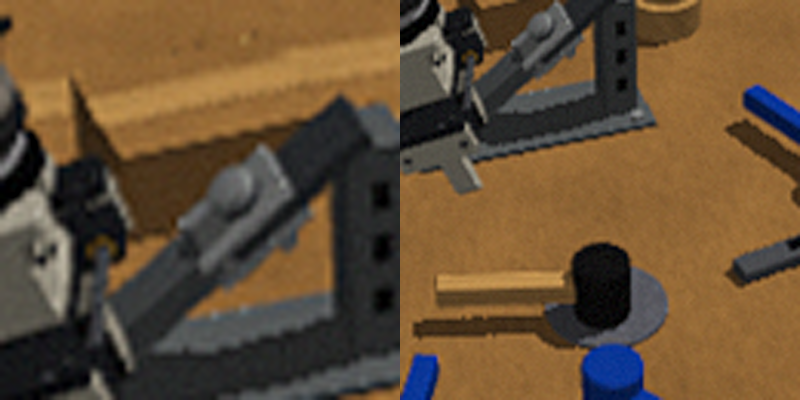

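The pin's head is flat on the collar at (230,190) in the left crop. On the right, the mallet stands upright on its pad at (600,285), clear of the gripper. Handing in.

```bash
python3 -c "
from cell import robot
print(robot.hand_in())"
```

```text
the job is handed in; nothing more can be done
None
```

The pin is driven home and the mallet is back on its pad, face down and released. I handed the job in at about 17 s of the 46 s allowed; the hand-in gives no verdict.

I gripped the mallet's handle with the tool leaning 19° and turned it half round so the handle pointed up the slope. I then pressed the pin in along its axis with the mallet face square to it, and only the mallet bore on the pin.

Last checks:
- **Pin:** the push rose to about 22 N against 8–10 N of drag. My computed face height was 15–17 mm above the fork, against 17 mm seated, so it agrees within the 2 mm calibration. The final side view shows the head flat on the collar with no shank visible.
- **Mallet:** it stands upright at (0.516, -0.301), about 13 mm from the pad's centre as measured.
- **Gripper:** it is open and well clear, and the force reading is near zero.
- **Bystanders:** the arm stayed well away from the carton, tape roll and cutter. The tape roll and cutter look unmoved in the pictures, but I didn't remeasure any of the three.
- **Small mismatch:** the mallet's pose in the hand differed from my prediction by about 3 mm, which is well inside the tolerance.

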